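# Sort spring clips by feel on the service trolley

## Robot

A 7-joint arm with a two-finger parallel gripper is mounted at the origin on the work surface. World frame = base frame: x ahead of the robot, y to its left, z up, the work surface at z = 0. Lengths are in m, angles in rad, forces in N, time in s.
With the tool pointing down it reaches from about 0.4 to 0.85 m from the base axis. Payload 4.5 kg.
Tool frame: the origin (TCP) lies on the centre line of the jaws, within the pads' length; the fingertips stand 25 mm ahead of it and the grasp point (between the pads) lies 6 mm ahead of it; z points along the fingers, y is the direction in which the jaws open and shut (so a half turn about z gives the same grasp; the last joint's range is limited). The gripper opens to 88 mm and grips with 3 to 60 N. Pads are 18 mm wide; open, the fingers measure 123 mm over their backs; the gripper's body (75 mm by 187 mm) begins 45 mm behind the grasp point.
Start: joints at [1.143, 0.689, -0.195, 1.565, 0.157, 0.902, -0.215], TCP at [0.279, -0.56, 0.264] pointing down, gripper open.
Joint ranges: [-3.01, 3.01], [-0.46, 2.08], [-1.47, 1.51], [0.13, 2.56], [-1, 4.14], [0.04, 2.09], [-2.66, 2.66]. Speed limits (rad/s): [2.57, 2.57, 3.14, 3.14, 3.14, 3.14, 3.14].

## Interface

Orientations are given as a unit quaternion [x, y, z, w].
In Python, from plant import r, eyes gives the robot as it stands.
- The arm moves only by the tool servo_tool, never from a script. Its argument "deltas" is a list of rows, each an object of numbers: "dx", "dy", "dz": the shift along the tool's x, y, z in units of 60 mm (1.0 is 60 mm); "ax", "ay", "az": the turn, a rotation vector about the tool's x, y, z in units of 6 degrees (1.0 is 6 degrees); "hand": the finger opening in mm, from 0 to 88.1. A call has 1 to 10 rows; each row is the pose to reach, as a shift and turn from the pose commanded when the call began, along the tool's axes at that moment; what a row does not reach only later rows make up. A row lasts 1/8 s, in which the tool goes at most 62.5 mm and 10.7 degrees, less where a joint would pass 70% of its speed; a pose out of reach is approached as far as the arm can. A call with a gripper value outside its range is refused whole. The fingers move at their own pace and stop on an object; "newtons" is the grip in N (left out, the last holds). Time passes only in rows, so rows that repeat a pose let the fingers close. It gives the time, the measured TCP pose, the force and the opening at its end, in the units of the state.
- r.get_state(): the state, without advancing time (a new reading comes with each control period).
- eyes.snapshot(name): name is "side" or "top"; returns (picture, depth): 384x512x3 uint8, red, green, blue; 384x512 float32, m along the optical axis (not along the pixel's ray), 0 where there is no reading.
- eyes.camera_model(name): a dict with "fx", "fy", "cx", "cy" (pixels), "k1" (the pictures are not rectified: a ray, as slopes to the right and down, at radius r is drawn at 1 + k1 r^2 times it, then the intrinsics apply), "pose" (4x4, takes a point from camera to world coordinates). Camera axes: x right, y up, looking along -z (the intrinsics and any distortion apply to the point x, -y, -z); pixel columns grow to the right and rows downward; lengths in m; the calibration is good to about 2 mm. A picture is of the moment at which its call begins. camera_model takes no time and is no camera call.
- r.finish_job(): hands the job in, once; it reports no verdict.
The state is a dict: "clock": time; "q": joint angles; "qd": joint speeds; "joint_torque": joint torques, N m; "tool_pos": TCP position; "eef_rot": TCP orientation; "contact_force": force on the tool from outside, world axes, zero at the start; "moment": the same for the moment, N m; "opening": opening from 0.0 (shut) to 1.0 (fully open).
Only numpy, scipy, OpenCV 4.12 (cv2) and the standard library are available. Lean on these libraries where they do the work, as an engineer would, in place of code of your own. Each camera call takes 0.05 s, during which the arm holds its last target.

## Task

Some of these three look-alike spring clips may have gone soft. Starting with the clip nearest the robot and working outwards, press each clip's thumb pad well down where the clip lies to feel its spring (jaw clearly open); then slide the firm clips along the bench, without lifting them, onto the rubber mat and the weak ones into the aluminium scrap tray, each clip with its middle well inside. Leave the jug, the wrench and the cup alone.

Things in the scene. Friction and masses are not known exactly. Their poses are not given: they have to be found in the camera images.
- clip_near_centre (a point): Spring clip nearest the robot (order along x): open steel channel 80 long (its x) x 40 wide (its y) x 16 mm high, about 0.18 kg, with a rocking lever on top, 36 mm high in all. Point: the clip's middle, 17 mm above its underside; z up, -x end roughly towards the robot. All three look alike; any number of them, none to three, may be weak.
- near_pad (a point): Top centre of the dark thumb pad (18 x 36 mm, a rounded rib across its middle along the clip's y) of the clip nearest the robot: 36 mm above the bench, 24 mm from the clip's middle towards its -x end. Pressed straight down it opens the jaw at the +x end and bottoms out after 8 mm. 6 mm down, a firm clip pushes back with 9 to 15 N (7 N as it starts), a weak one with 2 to 5 N.
- near_lever (a joint): Lever of the clip nearest the robot: 0 = released (jaw shut), 0.24 rad = pad fully down; about 0.029 rad per mm of pad travel. It reads 0 in firm and weak clips alike.
- clip_mid_centre (a point): Spring clip in the middle of the row (order along x): open steel channel 80 long (its x) x 40 wide (its y) x 16 mm high, about 0.18 kg, with a rocking lever on top, 36 mm high in all. Point: the clip's middle, 17 mm above its underside; z up, -x end roughly towards the robot. All three look alike; any number of them, none to three, may be weak.
- mid_pad (a point): Top centre of the dark thumb pad (18 x 36 mm, a rounded rib across its middle along the clip's y) of the clip in the middle of the row: 36 mm above the bench, 24 mm from the clip's middle towards its -x end. Pressed straight down it opens the jaw at the +x end and bottoms out after 8 mm. 6 mm down, a firm clip pushes back with 9 to 15 N (7 N as it starts), a weak one with 2 to 5 N.
- mid_lever (a joint): Lever of the clip in the middle of the row: 0 = released (jaw shut), 0.24 rad = pad fully down; about 0.029 rad per mm of pad travel. It reads 0 in firm and weak clips alike.
- clip_far_centre (a point): Spring clip farthest from the robot (order along x): open steel channel 80 long (its x) x 40 wide (its y) x 16 mm high, about 0.18 kg, with a rocking lever on top, 36 mm high in all. Point: the clip's middle, 17 mm above its underside; z up, -x end roughly towards the robot. All three look alike; any number of them, none to three, may be weak.
- far_pad (a point): Top centre of the dark thumb pad (18 x 36 mm, a rounded rib across its middle along the clip's y) of the clip farthest from the robot: 36 mm above the bench, 24 mm from the clip's middle towards its -x end. Pressed straight down it opens the jaw at the +x end and bottoms out after 8 mm. 6 mm down, a firm clip pushes back with 9 to 15 N (7 N as it starts), a weak one with 2 to 5 N.
- far_lever (a joint): Lever of the clip farthest from the robot: 0 = released (jaw shut), 0.24 rad = pad fully down; about 0.029 rad per mm of pad travel. It reads 0 in firm and weak clips alike.
- mat: Ribbed black rubber mat for the good clips, 380 mm (x) x 140 mm (y), flush with the bench (nothing to climb), on one side of the row of clips, left or right; origin in its centre at bench height.
- scrap_tray: Bare aluminium scrap tray for the weak clips, 380 mm (x) x 140 mm (y), its floor flush with the bench; a 22 mm high, 4 mm thick wall at its near and far ends (x), open towards the row of clips and away from it; on the other side of the row; origin in its centre at bench height.
- oil_jug: Bystander: grey oil jug, 60 x 100 x 200 mm high, to the left; origin under its centre.
- wrench: Bystander: steel wrench, 180 mm long, lying to the right; origin under its middle.
- cup: Bystander: small metal measuring cup, 80 mm wide, 80 mm high, to the right; origin under its centre.
Not all that is in view belongs to the job. Leave any pink, red or yellow look-alike of the part that bears clip_far_centre alone.

How it is judged:
On the way, in this order (a step that is already met when the one before it is completed fails the run):
1. the thumb pad of the clip nearest the robot is pressed well down (lever past 0.12 rad) where the clip lies (not shifted by more than 25 mm) (value of joint near_lever above 0.12 rad and distance of clip_near_centre from where it was at the start of the episode below 0.025 m), for 0.1 s.
2. the thumb pad of the clip in the middle of the row is pressed well down (lever past 0.12 rad) where the clip lies (not shifted by more than 25 mm) (value of joint mid_lever above 0.12 rad and distance of clip_mid_centre from where it was at the start of the episode below 0.025 m), for 0.1 s.
3. the thumb pad of the clip farthest from the robot is pressed well down (lever past 0.12 rad) where the clip lies (not shifted by more than 25 mm) (value of joint far_lever above 0.12 rad and distance of clip_far_centre from where it was at the start of the episode below 0.025 m), for 0.1 s.
At the end, for the whole second after the job is handed in: Each firm clip (9 N or more at 6 mm of pad travel: its hidden second spring leaf engages) lies flat with its middle on the rubber mat, each weak one with its middle in the scrap tray: within 55 mm of the centre line across and 160 mm along. All levers are released (((y of near_leaf_c0 in the frame of clip_near_centre above -0.0042 m and x of clip_near_centre in the frame of mat between -0.16 and 0.16 m and y of clip_near_centre in the frame of mat between -0.055 and 0.055 m) or (y of near_leaf_c0 in the frame of clip_near_centre below -0.0022 m and x of clip_near_centre in the frame of scrap_tray between -0.16 and 0.16 m and y of clip_near_centre in the frame of scrap_tray between -0.055 and 0.055 m)) and angle between each of clip_near_centre, clip_mid_centre, clip_far_centre's own z axis and vertical below 0.1 rad and value of joint each of near_lever, mid_lever, far_lever below 0.03 rad and height (world z) of each of clip_near_centre, clip_mid_centre, clip_far_centre below 0.022 m and ((y of mid_leaf_c0 in the frame of clip_mid_centre above -0.0042 m and x of clip_mid_centre in the frame of mat between -0.16 and 0.16 m and y of clip_mid_centre in the frame of mat between -0.055 and 0.055 m) or (y of mid_leaf_c0 in the frame of clip_mid_centre below -0.0022 m and x of clip_mid_centre in the frame of scrap_tray between -0.16 and 0.16 m and y of clip_mid_centre in the frame of scrap_tray between -0.055 and 0.055 m)) and ((y of far_leaf_c0 in the frame of clip_far_centre above -0.0042 m and x of clip_far_centre in the frame of mat between -0.16 and 0.16 m and y of clip_far_centre in the frame of mat between -0.055 and 0.055 m) or (y of far_leaf_c0 in the frame of clip_far_centre below -0.0022 m and x of clip_far_centre in the frame of scrap_tray between -0.16 and 0.16 m and y of clip_far_centre in the frame of scrap_tray between -0.055 and 0.055 m))); the robot touches nothing.
It fails at once if a clip is lifted off the bench (by more than 25 mm) (height (world z) of any of clip_near_centre, clip_mid_centre, clip_far_centre above 0.042 m).
It fails at once if the oil jug is moved by more than 25 mm (distance of oil_jug from where it was at the start of the episode above 0.025 m).
It fails at once if the wrench is moved by more than 25 mm (distance of wrench from where it was at the start of the episode above 0.025 m).
It fails at once if the cup is moved by more than 25 mm (distance of cup from where it was at the start of the episode above 0.025 m).
It also fails if it takes over 64 s, if anything falls off the work surface, if the arm or the gripper's body presses on something with over 40 N, if the wrist force passes 120 N, or if a joint passes its speed limit or range.

## Working session

There is one attempt and no reset: what is moved stays moved. The work goes in short steps, Python scripts to look and compute and a tool call to move; the robot and the scene stay as the last step left them, time stands still between calls to the robot, and variables do not carry over. Pictures are saved under pics/ and viewed, and the job is handed in when it is done.

Besides the shell and the picture viewer there is one more tool, called in YAML: its name, and indented under it one key for each argument. servo_tool: Moves the arm, as the interface text tells. Its arguments: {"type":"object","properties":{"deltas":{"type":"array","items":{"type":"object","properties":{"dx":{"type":"number"},"dy":{"type":"number"},"dz":{"type":"number"},"ax":{"type":"number"},"ay":{"type":"number"},"az":{"type":"number"},"hand":{"type":"number"}}}},"newtons":{"type":"number"}},"required":["deltas"]}

```bash
ls; mkdir -p pics; python3 - <<'E'
from plant import r, eyes
import cv2, numpy as np
s=r.get_state(); print(s)
for n in ["top","side"]:
    p,d=eyes.snapshot(n); cv2.imwrite(f"pics/{n}0.png",p[:,:,::-1]); np.savez(f"{n}0.npz",p=p,d=d)
    print(n,eyes.camera_model(n))
E
```

```text
pics
{'clock': 0.0, 'q': array([ 1.1428097 ,  0.68997724, -0.19449776,  1.56634796,  0.15729332,
        0.90251379, -0.21508771]), 'qd': array([ 0.00031311, -0.00086018, -0.00064796, -0.00090345,  0.00101555,
        0.00062962,  0.00161238]), 'joint_torque': array([ 4.14246288e-04, -5.27559721e+01, -1.26613598e+00, -1.53432387e+01,
       -5.26123226e-02,  6.59403144e-03,  1.37536827e-04]), 'tool_pos': array([ 0.27815355, -0.55902819,  0.26291275]), 'eef_rot': array([ 9.73452719e-01,  2.28886309e-01, -2.81390996e-04, -8.84465706e-04]), 'contact_force': array([-0.22746824, -0.20562568,  0.81331583]), 'moment': array([0.01099002, 0.05168559, 0.00389405]), 'opening': 0.9980401413057305}
top {'fx': 474.9832008247065, 'fy': 474.9832008247065, 'cx': 258.180924754813, 'cy': 189.92260179050896, 'k1': -0.17047201586254282, 'pose': array([[ 0.02645617,  0.99124019, -0.12939461,  0.42719484],
       [-0.99959286,  0.02761581,  0.00717569,  0.00483414],
       [ 0.01068617,  0.12915208,  0.99156722,  1.59944626],
       [ 0.        ,  0.        ,  0.        ,  1.        ]])}
side {'fx': 399.6789032682829, 'fy': 399.6789032682829, 'cx': 254.8749784566011, 'cy': 192.86658544920542, 'k1': -0.09077376797818014, 'pose': array([[ 0.99625958,  0.04342013, -0.07470978,  0.55608763],
       [-0.08554899,  0.61742742, -0.78196212, -0.96551627],
       [ 0.01217497,  0.78542859,  0.61883253,  0.82146911],
       [ 0.        ,  0.        ,  0.        ,  1.        ]])}
```

View pics/top0.png

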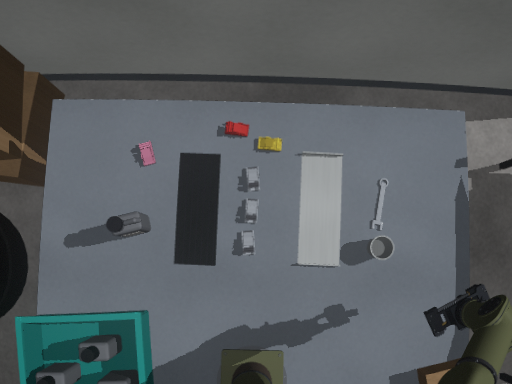

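View pics/side0.png

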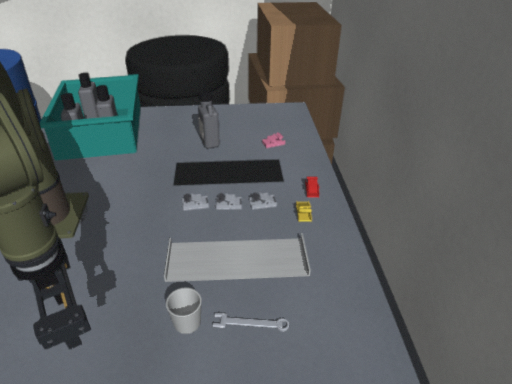

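The top view shows the three grey clips at about (248,242), (251,211) and (252,179). The mat is to the left at (198,209) and the tray to the right at (320,209). The red, yellow and pink decoys are at (237,129), (269,144) and (147,153). Next I'll zoom in and measure.

```bash
cat > h.py <<'E'
import numpy as np, cv2
from plant import r, eyes
def ray(n,u,v):
    c=eyes.camera_model(n); K=np.array([[c['fx'],0,c['cx']],[0,c['fy'],c['cy']],[0,0,1]])
    p=cv2.undistortPoints(np.array([[[u,v]]],float),K,np.array([c['k1'],0,0,0,0]))[0,0]
    T=c['pose']; return T[:3,3],T[:3,:3]@np.array([p[0],-p[1],-1.])
def onz(n,u,v,z):
    o,d=ray(n,u,v); return o+d*(z-o[2])/d[2]
def two(a,b):
    o1,d1=ray("top",*a);o2,d2=ray("side",*b)
    d1=d1/np.linalg.norm(d1);d2=d2/np.linalg.norm(d2)
    t=np.linalg.lstsq(np.c_[d1,-d2],o2-o1,rcond=None)[0]
    p,q=o1+d1*t[0],o2+d2*t[1]; return (p+q)/2,np.linalg.norm(p-q)
def proj(n,P):
    c=eyes.camera_model(n);T=c['pose'];p=T[:3,:3].T@(np.array(P)-T[:3,3])
    x,y=p[0]/-p[2],-p[1]/-p[2];k=1+c['k1']*(x*x+y*y);return c['cx']+c['fx']*k*x,c['cy']+c['fy']*k*y
E
python3 - <<'E'
from h import *
for n,(x0,y0,x1,y1) in dict(top=(225,160,280,260),side=(175,180,285,220)).items():
    d=np.load(n+"0.npz"); p=d['p'][y0:y1,x0:x1,::-1]
    f=6 if n=="top" else 7
    cv2.imwrite(f"pics/{n}z.png",cv2.resize(p,None,fx=f,fy=f,interpolation=cv2.INTER_CUBIC))
    print(n,p.shape)
# depth-based points
for n in("top","side"):
    D=np.load(n+"0.npz");g=D['p'];dep=D['d'];T=eyes.camera_model(n)['pose']
    H,W=dep.shape; c=eyes.camera_model(n)
    K=np.array([[c['fx'],0,c['cx']],[0,c['fy'],c['cy']],[0,0,1]])
    uv=np.stack(np.meshgrid(np.arange(W),np.arange(H)),-1).reshape(-1,1,2).astype(float)
    pp=cv2.undistortPoints(uv,K,np.array([c['k1'],0,0,0,0]))[:,0].reshape(H,W,2)
    P=np.stack([pp[...,0]*dep,-pp[...,1]*dep,-dep],-1)@T[:3,:3].T+T[:3,3]
    np.save(n+"P.npy",P)
    m=(P[...,2]>0.008)&(P[...,2]<0.06)&(P[...,0]>0.4)&(P[...,0]<0.85)&(abs(P[...,1])<0.5)&(dep>0)
    nn,l,st,ce=cv2.connectedComponentsWithStats(m.astype(np.uint8))
    for i in range(1,nn):
        if st[i,4]>15:
            q=P[l==i];print(n,st[i],ce[i].round(1),q.min(0).round(3),q.max(0).round(3),q.mean(0).round(3))
hsv=None
p=np.load("top0.npz")['p']; print(p[210,198],p[210,320],p[210,275])
g=p.max(2)
m=(g<40).astype(np.uint8); m[:150]=0;m[270:]=0;m[:,:165]=0;m[:,230:]=0
def rep(m,nm):
    c=max(cv2.findContours(m,cv2.RETR_EXTERNAL,cv2.CHAIN_APPROX_NONE)[0],key=cv2.contourArea)
    b=cv2.boxPoints(cv2.minAreaRect(c));w=np.array([onz("top",*q,0) for q in b]);print(nm,w.round(3),w.mean(0).round(3))
rep(m,"mat")
m=(g>125).astype(np.uint8); m[:150]=0;m[270:]=0;m[:,:290]=0;m[:,355:]=0
rep(m,"tray")
E
```

```text
top (100, 55, 3)
side (40, 110, 3)
top [225 125  24  12 171] [237.7 130.6] [0.819 0.034 0.009] [0.85  0.112 0.043] [0.835 0.069 0.024]
top [258 137  25  13 229] [268.9 143. ] [ 0.775 -0.084  0.009] [ 0.818 -0.002  0.042] [ 0.794 -0.039  0.025]
top [137 141  19  25 266] [146.5 153.2] [0.708 0.348 0.008] [0.794 0.416 0.041] [0.748 0.377 0.024]
top [303 152  40   5  83] [322.8 153.7] [ 0.759 -0.29   0.008] [ 0.769 -0.155  0.029] [ 0.764 -0.223  0.019]
top [246 166  14  25 239] [252.8 177.3] [ 0.633 -0.009  0.008] [0.716 0.036 0.043] [0.675 0.013 0.025]
top [378 194   6  11  31] [380.6 199.3] [ 0.597 -0.434  0.008] [ 0.632 -0.416  0.017] [ 0.614 -0.425  0.011]
top [245 198  15  25 244] [251.5 209.3] [ 0.525 -0.01   0.008] [0.606 0.035 0.047] [0.567 0.014 0.026]
top [375 211   6   9  19] [377.7 214.9] [ 0.546 -0.423  0.008] [ 0.574 -0.406  0.013] [ 0.56  -0.415  0.01 ]
top [126 214  25  23  78] [144.4 226.4] [0.464 0.35  0.01 ] [0.539 0.421 0.06 ] [0.499 0.367 0.038]
top [371 220   7   9  17] [373.7 223.3] [ 0.516 -0.413  0.008] [ 0.543 -0.392  0.013] [ 0.531 -0.401  0.01 ]
top [242 230  
[... 1148 characters left out ...]
5  31  20 409] [183.5 303.8] [ 0.417 -0.411  0.008] [ 0.485 -0.373  0.06 ] [ 0.447 -0.383  0.037]
side [171 311  30  21 294] [187.6 323.8] [ 0.422 -0.447  0.008] [ 0.487 -0.414  0.06 ] [ 0.459 -0.438  0.035]
side [215 312  11   6  25] [220.3 314.3] [ 0.519 -0.408  0.008] [ 0.543 -0.391  0.011] [ 0.532 -0.399  0.009]
side [221 317  10   7  24] [224.7 319.8] [ 0.533 -0.424  0.008] [ 0.555 -0.408  0.012] [ 0.542 -0.415  0.009]
[37 38 41] [163 167 168] [107 114 123]
mat [[0.441 0.198 0.   ]
 [0.623 0.196 0.   ]
 [0.622 0.14  0.   ]
 [0.44  0.142 0.   ]] [0.532 0.169 0.   ]
tray [[ 0.39  -0.129  0.   ]
 [ 0.765 -0.142  0.   ]
 [ 0.762 -0.313  0.   ]
 [ 0.385 -0.296  0.   ]] [ 0.576 -0.22   0.   ]
```

View pics/topz.png

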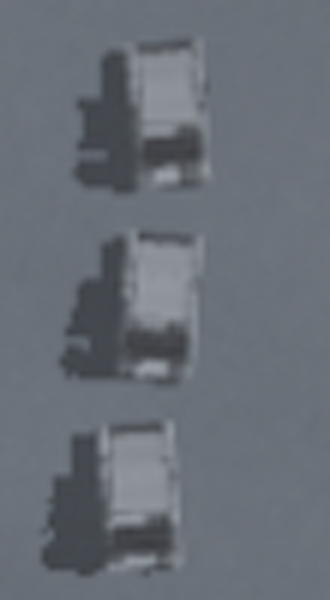

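View pics/sidez.png

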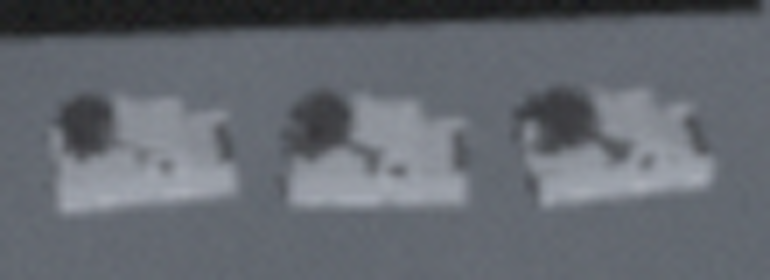

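```bash
python3 - <<'E'
from h import *
p=np.load("top0.npz")['p'];g=p.max(2)
print(p[200,165:235,0]); print(p[140:280:2,198,0]); print(p[200,290:350,0])
for nm,pts in dict(mat=[(180.5,153),(221,153.5),(216,265),(175.5,264.5)]).items():
  for q in pts: print(nm,onz("top",*q,0).round(3))
P=np.load("topP.npy");S=np.load("sideP.npy")
for A in(P,S):
  for x0,x1 in((.40,.51),(.51,.62),(.62,.73)):
    m=(A[...,0]>x0)&(A[...,0]<x1)&(abs(A[...,1]-.015)<.06)&(A[...,2]>.008)&(A[...,2]<.06)
    q=A[m];xy=q[:,:2].astype(np.float32)
    print(cv2.minAreaRect(xy)); 
    h=q[q[:,2]>.03]; print(' hi',h.mean(0).round(3),h.min(0).round(3),h.max(0).round(3))
E
```

```text
[104 105 104 103 103 104 105 105 104 104 104 104  59  38  36  37  37  37
  35  36  36  37  34  35  35  35  35  37  33  34  35  34  37  36  36  35
  35  35  35  37  34  33  35  36  36  36  37  36  36  35  37  37  40  73
 106 106 106 105 106 106 106 105 106 106 106 106 106 106 106 106]
[108 107 108 106 108 107 101  38  39  39  38  38  38  37  37  35  37  39
  36  37  37  37  37  36  37  37  35  37  35  36  36  35  34  34  36  37
  35  34  35  35  34  33  36  35  34  35  36  35  35  33  33  34  36  36
  33  35  34  38  37  37  36  37  45 100 102 100 101 101 101 101]
[108 107 108 109 109 109 110 110 110 116 141 162 162 162 163 164 161 161
 162 163 162 162 163 162 161 162 163 162 161 162 162 162 161 161 162 163
 162 161 162 162 162 162 162 163 161 161 161 162 163 163 162 127 109 110
 110 109 108 108 109 108]
mat [0.757 0.264 0.   ]
mat [0.758 0.124 0.   ]
mat [0.379 0.128 0.   ]
mat [0.376 0.264 0.   ]
((0.4676496684551239, 0.014362167567014694), (0.09268391877412796, 0.08042053878307343), 8.313405990600586)
 hi [0.446 0.022 0.034] [0.425 0.002 0.03 ] [0.472 0.042 0.043]
((0.5604313015937
[... 152 characters left out ...]
.047]
((0.676253080368042, 0.014899715781211853), (0.09890232980251312, 0.09707946330308914), 5.334035873413086)
 hi [0.661 0.012 0.035] [ 0.641 -0.009  0.03 ] [0.689 0.032 0.043]
((0.45949774980545044, 0.02353866584599018), (0.07661627978086472, 0.04465572163462639), 5.843851089477539)
 hi [0.446 0.022 0.035] [0.43  0.004 0.03 ] [0.468 0.041 0.04 ]
((0.564119815826416, 0.015741633251309395), (0.04593290016055107, 0.07719632238149643), 86.68814086914062)
 hi [0.551 0.018 0.034] [ 0.534 -0.002  0.03 ] [0.582 0.04  0.039]
((0.6741028428077698, 0.014217797666788101), (0.08018257468938828, 0.04423101246356964), 6.675174713134766)
 hi [0.66  0.012 0.035] [ 0.641 -0.006  0.03 ] [0.684 0.033 0.04 ]
```

The clips show clearly in both views, with their dark pads at the robot end. Next: two-view pad points, clip yaws, and the mat and tray edges.

```bash
python3 - <<'E'
from h import *
p=np.load("top0.npz")['p']; s=np.load("side0.npz")['p']
P=np.load("topP.npy");S=np.load("sideP.npy")
def darks(n,img,A,th):
    out=[]
    g=img.max(2)
    for x0,x1 in((.40,.51),(.51,.62),(.62,.73)):
        m=((A[...,0]>x0)&(A[...,0]<x1)&(A[...,1]>-.02)&(A[...,1]<.05)&(A[...,2]>.024)&(A[...,2]<.06)&(g<th)).astype(np.uint8)
        k,l,st,ce=cv2.connectedComponentsWithStats(m,connectivity=4)
        i=1+st[1:,4].argmax(); out.append(ce[i]); print(n,st[i],ce[i].round(1), A[l==i].mean(0).round(3))
    return out
a=darks("top",p,P,95);b=darks("side",s,S,95)
for u,v in zip(a,b):
    q,e=two(u,v); print("pad",q.round(4),round(e,4), onz("top",*u,.034).round(4),onz("side",*v,.031).round(4))
# near side bottom edge yaw from side view: bright strip bottom edge at z=0
for x0,x1 in((.40,.51),(.51,.62),(.62,.73)):
    m=((S[...,0]>x0)&(S[...,0]<x1)&(S[...,1]>-.03)&(S[...,1]<.05)&(S[...,2]>.004)&(S[...,2]<.06)&(s.max(2)>130)).astype(np.uint8)
    cols=np.where(m.any(0))[0]; pts=[]
    for c in cols[2:-2]:
        rr=np.where(m[:,c])[0].max(); 
        col=s[:,c].max(1).astype(float); 
        # subpixel crossing
        k=rr
        while col[k]>135:k+=1
        f=k-1+(col[k-1]-135)/(col[k-1]-col[k]); pts.append(onz("side",c,f,0.0))
    pts=np.array(pts); fit=np.polyfit(pts[:,0],pts[:,1],1); res=pts[:,1]-np.polyval(fit,pts[:,0])
    print("side edge y-line: yaw deg",np.degrees(np.arctan(fit[0])).round(2),"x",pts[[0,-1],0].round(3),"y@mid",np.polyval(fit,pts[:,0].mean()).round(4),res.std().round(4))
    # tops: right edge of the clip in top view at z=.016
    m=((P[...,0]>x0)&(P[...,0]<x1)&(P[...,1]>-.03)&(P[...,1]<.05)&(P[...,2]>.008)&(P[...,2]<.06)).astype(np.uint8)
    R=[];L=[]
    for rr in np.where(m.any(1))[0][3:-3]:
        c=np.where(m[rr])[0]; R.append(onz("top",c.max()+.5,rr,.012)); L.append(onz("top",c.min()-.5,rr,.02))
    for nm,Q in(("R",R),("L",L)):
        Q=np.array(Q);f=np.polyfit(Q[:,0],Q[:,1],1);print(nm,np.degrees(np.arctan(f[0])).round(2),Q[:,1].mean().round(4),Q[:,0].mean().round(4))
for q in[(299.7,200),(341.5,200),(302,154),(343,156),(297,265),(339,265)]:print("tray",onz("top",*q,0).round(3))
E
```

```text
top [243 247  11   6  44] [248.3 249.4] [0.434 0.021 0.034]
top [246 215  10   5  49] [250.5 217. ] [0.541 0.016 0.034]
top [249 182  10   6  42] [253.2 184.5] [0.649 0.011 0.034]
side [185 194   6   8  41] [187.2 197.3] [0.438 0.021 0.035]
side [218 193   6   9  47] [220.5 196.7] [0.542 0.017 0.035]
side [252 193   7   8  42] [255.  196.4] [0.65  0.011 0.035]
pad [0.4358 0.0208 0.0349] 0.0036 [0.434  0.0206 0.034 ] [0.437  0.0258 0.031 ]
pad [0.5411 0.0165 0.0347] 0.0012 [0.5405 0.0165 0.034 ] [0.5416 0.0212 0.031 ]
pad [0.6496 0.0107 0.0348] 0.0007 [0.6494 0.0107 0.034 ] [0.6504 0.0154 0.031 ]
side edge y-line: yaw deg 5.51 x [0.428 0.491] y@mid 0.0035 0.0004
R 9.99 -0.0004 0.4593
L 6.21 0.0423 0.4579
side edge y-line: yaw deg -2.48 x [0.532 0.595] y@mid -0.0041 0.0006
R -4.35 -0.0066 0.5631
L -3.86 0.034 0.5613
side edge y-line: yaw deg 6.07 x [0.639 0.707] y@mid -0.0061 0.0006
R 0.83 -0.0091 0.6751
L 3.64 0.0331 0.6727
tray [ 0.605 -0.149  0.   ]
tray [ 0.609 -0.292  0.   ]
tray [ 0.765 -0.154  0.   ]
tray [ 0.762 -0.297  0.   ]
tray [ 0.386 -0.143  0.   ]
tray [ 0.389 -0.285  0.   ]
```

servo_tool:
  deltas:
    - {"dx": 6.65,"dy": -7.48,"dz": 2.4,"az": 3.41,"hand": 0}
    - {"dx": 6.65,"dy": -7.48,"dz": 2.4,"az": 3.41,"hand": 0}
    - {"dx": 6.65,"dy": -7.48,"dz": 2.4,"az": 3.41,"hand": 0}
    - {"dx": 6.65,"dy": -7.48,"dz": 2.4,"az": 3.41,"hand": 0}
    - {"dx": 6.65,"dy": -7.48,"dz": 2.4,"az": 3.41,"hand": 0}
    - {"dx": 6.65,"dy": -7.48,"dz": 2.4,"az": 3.41,"hand": 0}
    - {"dx": 6.65,"dy": -7.48,"dz": 2.4,"az": 3.41,"hand": 0}
    - {"dx": 6.65,"dy": -7.48,"dz": 2.4,"az": 3.41,"hand": 0}
    - {"dx": 6.65,"dy": -7.48,"dz": 2.4,"az": 3.41,"hand": 0}
    - {"dx": 6.65,"dy": -7.48,"dz": 2.4,"az": 3.41,"hand": 0}
  newtons: 15

```text
schema error: expected keys dx, dy, dz, ax, ay, az, hand
```

servo_tool:
  deltas:
    - {"dx": 6.65,"dy": -7.48,"dz": 2.4,"ax": 0,"ay": 0,"az": 3.41,"hand": 0}
    - {"dx": 6.65,"dy": -7.48,"dz": 2.4,"ax": 0,"ay": 0,"az": 3.41,"hand": 0}
    - {"dx": 6.65,"dy": -7.48,"dz": 2.4,"ax": 0,"ay": 0,"az": 3.41,"hand": 0}
    - {"dx": 6.65,"dy": -7.48,"dz": 2.4,"ax": 0,"ay": 0,"az": 3.41,"hand": 0}
    - {"dx": 6.65,"dy": -7.48,"dz": 2.4,"ax": 0,"ay": 0,"az": 3.41,"hand": 0}
    - {"dx": 6.65,"dy": -7.48,"dz": 2.4,"ax": 0,"ay": 0,"az": 3.41,"hand": 0}
    - {"dx": 6.65,"dy": -7.48,"dz": 2.4,"ax": 0,"ay": 0,"az": 3.41,"hand": 0}
    - {"dx": 6.65,"dy": -7.48,"dz": 2.4,"ax": 0,"ay": 0,"az": 3.41,"hand": 0}
    - {"dx": 6.65,"dy": -7.48,"dz": 2.4,"ax": 0,"ay": 0,"az": 3.41,"hand": 0}
    - {"dx": 6.65,"dy": -7.48,"dz": 2.4,"ax": 0,"ay": 0,"az": 3.41,"hand": 0}
  newtons: 15

```text
clock: 1.35
tool_pos: [0.4362, 0.0225, 0.119]
eef_rot: [0.999, 0.053, 0.0, -0.0]
contact_force: [1.7, 0.1, 0.5]
opening: 0.004
```

servo_tool:
  deltas:
    - {"dx": -0.01,"dy": 0.02,"dz": 0.6,"ax": 0,"ay": 0,"az": 0,"hand": 0}
    - {"dx": -0.01,"dy": 0.02,"dz": 0.85,"ax": 0,"ay": 0,"az": 0,"hand": 0}
    - {"dx": -0.01,"dy": 0.02,"dz": 0.85,"ax": 0,"ay": 0,"az": 0,"hand": 0}
    - {"dx": -0.01,"dy": 0.02,"dz": 0.85,"ax": 0,"ay": 0,"az": 0,"hand": 0}

```text
clock: 1.85
tool_pos: [0.4378, 0.019, 0.0704]
eef_rot: [0.999, 0.053, -0.003, -0.0]
contact_force: [-0.5, -0.1, -0.2]
opening: 0.009
```

```bash
python3 - <<'E'
from h import *
s=r.get_state();print(s['tool_pos'],s['contact_force'])
p,_=eyes.snapshot("side");cv2.imwrite("pics/s1.png",cv2.resize(p[150:240,150:300,::-1],None,fx=5,fy=5,interpolation=cv2.INTER_CUBIC))
E
```

```text
[0.43778037 0.01901873 0.07036575] [-0.5236625  -0.08623299 -0.22218677]
```

View pics/s1.png

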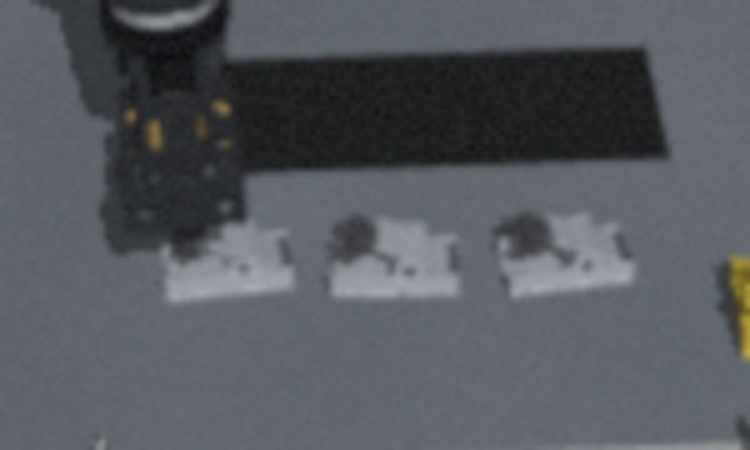

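servo_tool:
  deltas:
    - {"dx": -0.03,"dy": -0.03,"dz": 0.12,"ax": 0,"ay": 0,"az": 0,"hand": 0}
    - {"dx": -0.03,"dy": -0.03,"dz": 0.12,"ax": 0,"ay": 0,"az": 0,"hand": 0}
    - {"dx": -0.03,"dy": -0.03,"dz": 0.12,"ax": 0,"ay": 0,"az": 0,"hand": 0}

```text
clock: 2.28
tool_pos: [0.437, 0.0206, 0.0645]
eef_rot: [0.999, 0.052, -0.004, 0.0]
contact_force: [0.7, -0.9, 0.3]
opening: 0.006
```

servo_tool:
  deltas:
    - {"dx": 0,"dy": 0,"dz": 0.05,"ax": 0,"ay": 0,"az": 0,"hand": 0}
    - {"dx": 0,"dy": 0,"dz": 0.05,"ax": 0,"ay": 0,"az": 0,"hand": 0}
    - {"dx": 0,"dy": 0,"dz": 0.05,"ax": 0,"ay": 0,"az": 0,"hand": 0}

```text
clock: 2.65
tool_pos: [0.4379, 0.0206, 0.0624]
eef_rot: [0.999, 0.052, -0.004, -0.0]
contact_force: [0.0, -0.9, -0.7]
opening: 0.007
```

servo_tool:
  deltas:
    - {"dx": -0.03,"dy": 0,"dz": 0.05,"ax": 0,"ay": 0,"az": 0,"hand": 0}
    - {"dx": -0.03,"dy": 0,"dz": 0.05,"ax": 0,"ay": 0,"az": 0,"hand": 0}
    - {"dx": -0.03,"dy": 0,"dz": 0.05,"ax": 0,"ay": 0,"az": 0,"hand": 0}

```text
clock: 3.02
tool_pos: [0.4375, 0.0205, 0.0608]
eef_rot: [0.999, 0.052, -0.005, -0.0]
contact_force: [-0.2, -0.6, 3.8]
opening: 0.001
```

servo_tool:
  deltas:
    - {"dx": 0,"dy": 0,"dz": 0.04,"ax": 0,"ay": 0,"az": 0,"hand": 0}
    - {"dx": 0,"dy": 0,"dz": 0.04,"ax": 0,"ay": 0,"az": 0,"hand": 0}

```text
clock: 3.28
tool_pos: [0.4371, 0.0204, 0.0592]
eef_rot: [0.999, 0.052, -0.007, -0.0]
contact_force: [-2.7, 0.1, 9.6]
opening: 0.006
```

servo_tool:
  deltas:
    - {"dx": 0,"dy": 0,"dz": 0.03,"ax": 0,"ay": 0,"az": 0,"hand": 0}
    - {"dx": 0,"dy": 0,"dz": 0.03,"ax": 0,"ay": 0,"az": 0,"hand": 0}

```text
clock: 3.52
tool_pos: [0.4367, 0.0204, 0.0579]
eef_rot: [0.999, 0.052, -0.008, -0.0]
contact_force: [-3.7, -0.6, 10.1]
opening: 0.002
```

servo_tool:
  deltas:
    - {"dx": 0,"dy": 0,"dz": 0.04,"ax": 0,"ay": 0,"az": 0,"hand": 0}
    - {"dx": 0,"dy": 0,"dz": 0.04,"ax": 0,"ay": 0,"az": 0,"hand": 0}

```text
clock: 3.78
tool_pos: [0.4362, 0.0203, 0.056]
eef_rot: [0.999, 0.052, -0.01, -0.0]
contact_force: [-5.6, -1.4, 12.8]
opening: 0.003
```

servo_tool:
  deltas:
    - {"dx": 0,"dy": 0,"dz": 0.02,"ax": 0,"ay": 0,"az": 0,"hand": 0}
    - {"dx": 0,"dy": 0,"dz": 0.02,"ax": 0,"ay": 0,"az": 0,"hand": 0}

```text
clock: 4.03
tool_pos: [0.436, 0.0203, 0.0552]
eef_rot: [0.999, 0.052, -0.011, -0.001]
contact_force: [-5.6, -1.4, 13.9]
opening: 0.006
```

```bash
python3 - <<'E'
from h import *
s=r.get_state();print(s['tool_pos'],s['contact_force'])
p,_=eyes.snapshot("side");cv2.imwrite("pics/s2.png",cv2.resize(p[150:240,150:300,::-1],None,fx=5,fy=5,interpolation=cv2.INTER_CUBIC))
E
```

```text
[0.43603452 0.02030844 0.05515361] [-5.64280564 -1.3780553  13.88303256]
```

View pics/s2.png

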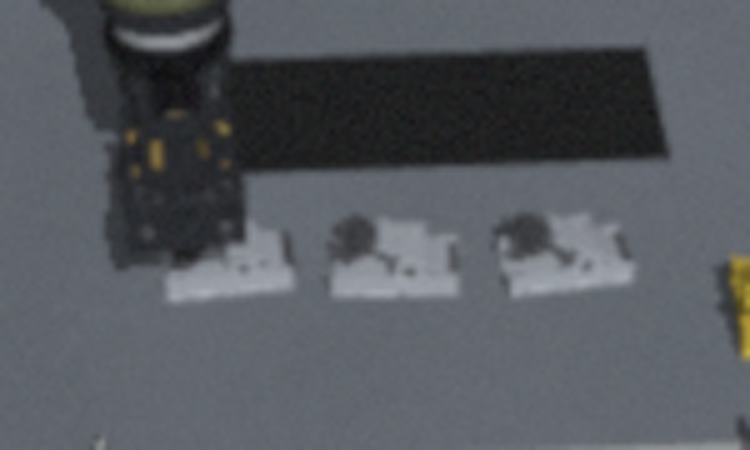

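The near clip is firm: 13.9 N at about 5.8 mm. Next is the middle clip.

servo_tool:
  deltas:
    - {"dx": 0,"dy": 0,"dz": -0.4,"ax": 0,"ay": 0,"az": 0,"hand": 0}
    - {"dx": 0.85,"dy": 0.12,"dz": -0.4,"ax": 0,"ay": 0,"az": 0.75,"hand": 0}
    - {"dx": 1.72,"dy": 0.24,"dz": -0.4,"ax": 0,"ay": 0,"az": 1.5,"hand": 0}
    - {"dx": 1.72,"dy": 0.24,"dz": -0.25,"ax": 0,"ay": 0,"az": 1.5,"hand": 0}
    - {"dx": 1.72,"dy": 0.24,"dz": -0.2,"ax": 0,"ay": 0,"az": 1.5,"hand": 0}
    - {"dx": 1.72,"dy": 0.24,"dz": -0.2,"ax": 0,"ay": 0,"az": 1.5,"hand": 0}

```text
clock: 4.82
tool_pos: [0.5421, 0.0171, 0.0646]
eef_rot: [1.0, -0.027, -0.009, 0.0]
contact_force: [0.9, 0.5, 0.5]
opening: 0.002
```

```bash
python3 - <<'E'
from h import *
s=r.get_state();print(s['tool_pos'],s['contact_force'],s['eef_rot'])
E
```

```text
[0.54210529 0.0170602  0.06464867] [0.91075891 0.47748906 0.51000453] [ 9.99604822e-01 -2.65889787e-02 -9.12146495e-03  1.60099805e-04]
```

servo_tool:
  deltas:
    - {"dx": -0.01,"dy": 0.01,"dz": 0.06,"ax": 0,"ay": 0.17,"az": 0,"hand": 0}
    - {"dx": -0.01,"dy": 0.01,"dz": 0.06,"ax": 0,"ay": 0.17,"az": 0,"hand": 0}

```text
clock: 5.08
tool_pos: [0.5422, 0.0163, 0.0617]
eef_rot: [1.0, -0.027, 0.001, 0.0]
contact_force: [0.7, 0.8, 0.2]
opening: 0.007
```

servo_tool:
  deltas:
    - {"dx": 0,"dy": 0,"dz": 0.04,"ax": 0,"ay": 0,"az": 0,"hand": 0}
    - {"dx": 0,"dy": 0,"dz": 0.04,"ax": 0,"ay": 0,"az": 0,"hand": 0}

```text
clock: 5.32
tool_pos: [0.5425, 0.0164, 0.0591]
eef_rot: [1.0, -0.026, 0.0, 0.001]
contact_force: [-2.2, -0.2, 3.2]
opening: 0.008
```

servo_tool:
  deltas:
    - {"dx": 0,"dy": 0,"dz": 0.03,"ax": 0,"ay": 0,"az": 0,"hand": 0}
    - {"dx": 0,"dy": 0,"dz": 0.03,"ax": 0,"ay": 0,"az": 0,"hand": 0}

```text
clock: 5.58
tool_pos: [0.543, 0.0164, 0.0572]
eef_rot: [1.0, -0.026, 0.001, 0.001]
contact_force: [-3.0, -0.4, 4.0]
opening: 0.007
```

servo_tool:
  deltas:
    - {"dx": 0,"dy": 0,"dz": 0.03,"ax": 0,"ay": 0,"az": 0,"hand": 0}
    - {"dx": 0,"dy": 0,"dz": 0.03,"ax": 0,"ay": 0,"az": 0,"hand": 0}

```text
clock: 5.82
tool_pos: [0.5432, 0.0165, 0.0554]
eef_rot: [1.0, -0.026, 0.001, 0.001]
contact_force: [-3.4, -0.3, 4.1]
opening: 0.005
```

servo_tool:
  deltas:
    - {"dx": 0,"dy": 0,"dz": 0.015,"ax": 0,"ay": 0,"az": 0,"hand": 0}
    - {"dx": 0,"dy": 0,"dz": 0.015,"ax": 0,"ay": 0,"az": 0,"hand": 0}

```text
clock: 6.08
tool_pos: [0.5432, 0.0165, 0.0546]
eef_rot: [1.0, -0.026, 0.001, 0.001]
contact_force: [-3.5, 0.3, 4.2]
opening: 0.004
```

```bash
python3 - <<'E'
from h import *
s=r.get_state();print(s['tool_pos'],s['contact_force'],s['eef_rot'])
p,_=eyes.snapshot("side");cv2.imwrite("pics/s3.png",cv2.resize(p[150:240,150:300,::-1],None,fx=5,fy=5,interpolation=cv2.INTER_CUBIC))
E
```

```text
[0.54323756 0.01648066 0.05455236] [-3.46894491  0.27024881  4.24432527] [ 9.99656023e-01 -2.61895486e-02  1.15338191e-03  7.82434368e-04]
```

View pics/s3.png

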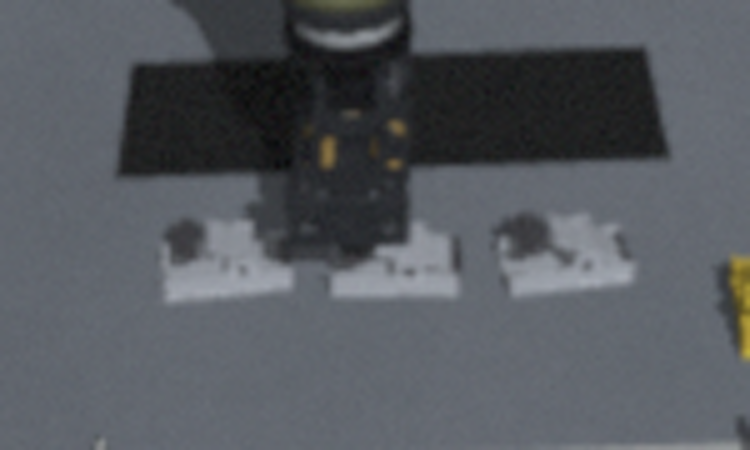

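servo_tool:
  deltas:
    - {"dx": -0.03,"dy": 0,"dz": 0.01,"ax": 0,"ay": 0,"az": 0,"hand": 0}
    - {"dx": -0.03,"dy": 0,"dz": 0.01,"ax": 0,"ay": 0,"az": 0,"hand": 0}

```text
clock: 6.38
tool_pos: [0.543, 0.0165, 0.0543]
eef_rot: [1.0, -0.026, 0.003, 0.001]
contact_force: [0.2, 0.4, 3.1]
opening: 0.007
```

servo_tool:
  deltas:
    - {"dx": 0,"dy": 0,"dz": -0.45,"ax": 0,"ay": 0,"az": 0,"hand": 0}
    - {"dx": 0.85,"dy": 0,"dz": -0.45,"ax": 0,"ay": 0,"az": -0.7,"hand": 0}
    - {"dx": 1.76,"dy": 0,"dz": -0.45,"ax": 0,"ay": 0,"az": -1.42,"hand": 0}
    - {"dx": 1.76,"dy": 0,"dz": -0.25,"ax": 0,"ay": 0,"az": -1.42,"hand": 0}
    - {"dx": 1.76,"dy": 0,"dz": -0.17,"ax": 0,"ay": 0,"az": -1.42,"hand": 0}
    - {"dx": 1.76,"dy": 0,"dz": -0.17,"ax": 0,"ay": 0,"az": -1.42,"hand": 0}

```text
clock: 7.12
tool_pos: [0.6451, 0.0112, 0.0636]
eef_rot: [0.999, 0.048, -0.0, 0.001]
contact_force: [-0.3, -0.5, -0.4]
opening: 0.009
```

```bash
python3 - <<'E'
from h import *
s=r.get_state();print(s['tool_pos'],s['contact_force'],s['eef_rot'])
E
```

```text
[0.64512523 0.01117988 0.06359681] [-0.28228738 -0.53333464 -0.38664125] [ 9.98863935e-01  4.76482758e-02 -3.23349451e-04  6.13431547e-04]
```

x is 4 mm short, so I'll correct by +3.5 mm and then press.

servo_tool:
  deltas:
    - {"dx": 0.06,"dy": 0,"dz": 0.03,"ax": 0,"ay": 0,"az": 0,"hand": 0}
    - {"dx": 0.06,"dy": 0,"dz": 0.03,"ax": 0,"ay": 0,"az": 0,"hand": 0}

```text
clock: 7.38
tool_pos: [0.6507, 0.0115, 0.0629]
eef_rot: [0.999, 0.048, 0.001, 0.001]
contact_force: [0.4, 0.5, -0.4]
opening: 0.004
```

servo_tool:
  deltas:
    - {"dx": 0,"dy": 0,"dz": 0.04,"ax": 0,"ay": 0,"az": 0,"hand": 0}
    - {"dx": 0,"dy": 0,"dz": 0.04,"ax": 0,"ay": 0,"az": 0,"hand": 0}

```text
clock: 7.62
tool_pos: [0.6507, 0.0113, 0.0609]
eef_rot: [0.999, 0.048, 0.001, 0.001]
contact_force: [-1.3, 0.8, 4.1]
opening: 0.006
```

servo_tool:
  deltas:
    - {"dx": 0,"dy": 0,"dz": 0.03,"ax": 0,"ay": 0,"az": 0,"hand": 0}
    - {"dx": 0,"dy": 0,"dz": 0.03,"ax": 0,"ay": 0,"az": 0,"hand": 0}

```text
clock: 7.88
tool_pos: [0.6503, 0.0112, 0.0597]
eef_rot: [0.999, 0.048, 0.001, 0.001]
contact_force: [-2.8, 0.9, 9.6]
opening: 0.005
```

servo_tool:
  deltas:
    - {"dx": 0,"dy": 0,"dz": 0.03,"ax": 0,"ay": 0,"az": 0,"hand": 0}
    - {"dx": 0,"dy": 0,"dz": 0.03,"ax": 0,"ay": 0,"az": 0,"hand": 0}

```text
clock: 8.12
tool_pos: [0.6497, 0.0112, 0.058]
eef_rot: [0.999, 0.048, 0.001, 0.001]
contact_force: [-4.7, 1.3, 11.8]
opening: 0.004
```

servo_tool:
  deltas:
    - {"dx": 0,"dy": 0,"dz": 0.04,"ax": 0,"ay": 0,"az": 0,"hand": 0}
    - {"dx": 0,"dy": 0,"dz": 0.04,"ax": 0,"ay": 0,"az": 0,"hand": 0}

```text
clock: 8.38
tool_pos: [0.649, 0.0111, 0.0555]
eef_rot: [0.999, 0.048, -0.0, 0.0]
contact_force: [-7.0, 0.1, 13.4]
opening: 0.003
```

servo_tool:
  deltas:
    - {"dx": 0,"dy": 0,"dz": 0.02,"ax": 0,"ay": 0,"az": 0,"hand": 0}
    - {"dx": 0,"dy": 0,"dz": 0.02,"ax": 0,"ay": 0,"az": 0,"hand": 0}

```text
clock: 8.62
tool_pos: [0.6488, 0.0111, 0.0544]
eef_rot: [0.999, 0.048, -0.0, 0.0]
contact_force: [-7.9, 1.8, 13.2]
opening: 0.002
```

The far clip is firm at 13.3 N, and the middle clip was weak at 4.2 N. I'll raise, open and re-measure.

servo_tool:
  deltas:
    - {"dx": 0,"dy": 0,"dz": -0.5,"ax": 0,"ay": 0,"az": 0,"hand": 70}
    - {"dx": 0,"dy": 0,"dz": -1.5,"ax": 0,"ay": 0,"az": 0,"hand": 70}
    - {"dx": 0,"dy": 0,"dz": -2,"ax": 0,"ay": 0,"az": 0,"hand": 70}
    - {"dx": 0,"dy": 0,"dz": -2,"ax": 0,"ay": 0,"az": 0,"hand": 70}
    - {"dx": 0,"dy": 0,"dz": -2,"ax": 0,"ay": 0,"az": 0,"hand": 70}

```text
clock: 9.25
tool_pos: [0.6496, 0.0121, 0.1721]
eef_rot: [0.999, 0.048, 0.0, 0.001]
contact_force: [1.2, 0.8, 0.5]
opening: 0.547
```

```bash
cat > edge.py <<'E'
from h import *
def run(tag):
    s,dep=eyes.snapshot("side"); cv2.imwrite(f"pics/{tag}.png",cv2.resize(s[100:300,130:330,::-1],None,fx=3,fy=3,interpolation=cv2.INTER_CUBIC))
    c=eyes.camera_model("side");T=c['pose'];H,W=dep.shape
    K=np.array([[c['fx'],0,c['cx']],[0,c['fy'],c['cy']],[0,0,1]])
    uv=np.stack(np.meshgrid(np.arange(W),np.arange(H)),-1).reshape(-1,1,2).astype(float)
    pp=cv2.undistortPoints(uv,K,np.array([c['k1'],0,0,0,0]))[:,0].reshape(H,W,2)
    S=np.stack([pp[...,0]*dep,-pp[...,1]*dep,-dep],-1)@T[:3,:3].T+T[:3,3]
    m=((S[...,0]>.4)&(S[...,0]<.75)&(abs(S[...,1])<.32)&(S[...,2]>.008)&(S[...,2]<.044)&(dep>0)).astype(np.uint8)
    k,l,st,ce=cv2.connectedComponentsWithStats(m)
    for i in range(1,k):
        if st[i,4]<120: continue
        q=S[l==i]; g=s.max(2); d=(l==i)&(g<95)&(S[...,2]>.024)
        print(tag,"ext",q.min(0).round(3),q.max(0).round(3),"dark",S[d].mean(0).round(4) if d.any() else None, end=' ')
        mm=(l==i); cols=np.where(mm.any(0))[0]; pts=[]
        for cc in cols[3:-3]:
            rr=np.where(mm[:,cc])[0].max(); pts.append(S[rr,cc])
        pts=np.array(pts);f=np.polyfit(pts[:,0],pts[:,1],1);print("yaw",np.degrees(np.arctan(f[0])).round(1))
    st=r.get_state();print(st['clock'],st['tool_pos'],st['contact_force'],st['eef_rot'])
E
python3 -c "import edge;edge.run('s4')"
```

```text
s4 ext [ 0.421 -0.002  0.008] [0.498 0.049 0.04 ] dark [0.436  0.0207 0.0351] yaw 6.0
s4 ext [ 0.526 -0.007  0.008] [0.604 0.042 0.04 ] dark [0.5418 0.0161 0.0348] yaw -2.3
s4 ext [ 0.632 -0.012  0.008] [0.714 0.042 0.04 ] dark [0.6504 0.0104 0.0347] yaw 6.0
9.3 [0.64937345 0.01204943 0.17158132] [-0.99137174 -0.82640577 -0.32437029] [ 9.98836379e-01  4.82239531e-02 -6.65839746e-05  5.77657365e-04]
```

View pics/s4.png

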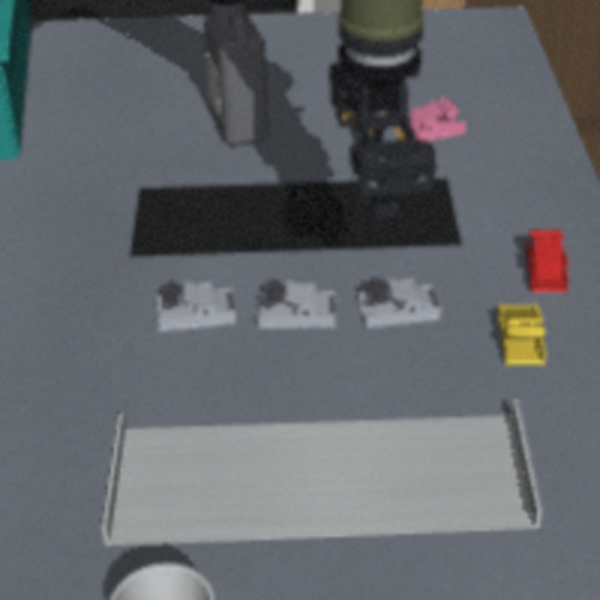

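servo_tool:
  deltas:
    - {"dx": 0.41,"dy": 0.02,"dz": 0.9,"ax": 0,"ay": 0,"az": 0,"hand": 70}
    - {"dx": 0.41,"dy": 0.02,"dz": 1.6,"ax": 0,"ay": 0,"az": 0,"hand": 70}
    - {"dx": 0.41,"dy": 0.02,"dz": 2.0,"ax": 0,"ay": 0,"az": 0,"hand": 70}
    - {"dx": 0.41,"dy": 0.02,"dz": 2.2,"ax": 0,"ay": 0,"az": 0,"hand": 70}
    - {"dx": 0.41,"dy": 0.02,"dz": 2.32,"ax": 0,"ay": 0,"az": 0,"hand": 70}
    - {"dx": 0.41,"dy": 0.02,"dz": 2.32,"ax": 0,"ay": 0,"az": 0,"hand": 70}

```text
clock: 10.05
tool_pos: [0.6758, 0.0124, 0.0347]
eef_rot: [0.999, 0.048, 0.002, 0.001]
contact_force: [0.3, 0.3, -0.4]
opening: 0.796
```

```bash
python3 -c "import edge;edge.run('s5')"
```

```text
s5 ext [ 0.421 -0.002  0.008] [0.498 0.049 0.04 ] dark [0.4359 0.0212 0.0347] yaw 3.5
s5 ext [ 0.526 -0.006  0.008] [0.604 0.04  0.041] dark [0.5418 0.0154 0.0354] yaw 0.1
10.1 [0.67598163 0.0124022  0.03505667] [-0.59776654  0.2990268   0.01474664] [0.9988371  0.0481544  0.00212669 0.0010411 ]
```

View pics/s5.png

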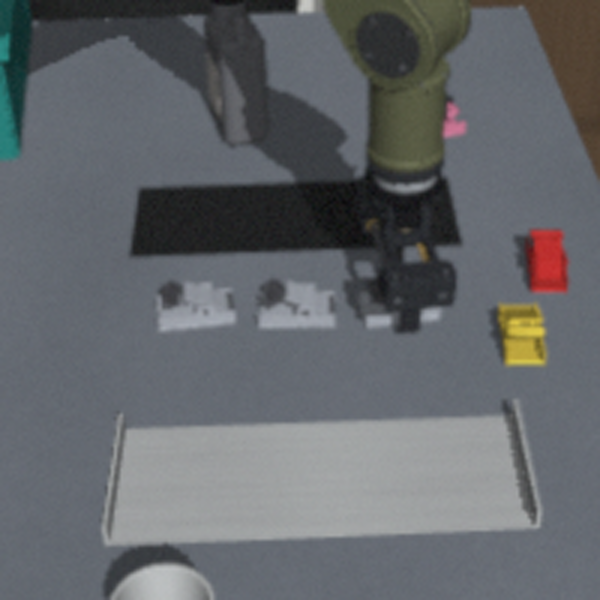

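The fingers straddle the far clip. I'll go 4 mm lower and close gently.

servo_tool:
  deltas:
    - {"dx": 0,"dy": 0,"dz": 0.07,"ax": 0,"ay": 0,"az": 0,"hand": 70}
    - {"dx": 0,"dy": 0,"dz": 0.07,"ax": 0,"ay": 0,"az": 0,"hand": 55}
    - {"dx": 0,"dy": 0,"dz": 0.07,"ax": 0,"ay": 0,"az": 0,"hand": 44}
    - {"dx": 0,"dy": 0,"dz": 0.07,"ax": 0,"ay": 0,"az": 0,"hand": 30}
    - {"dx": 0,"dy": 0,"dz": 0.07,"ax": 0,"ay": 0,"az": 0,"hand": 30}
    - {"dx": 0,"dy": 0,"dz": 0.07,"ax": 0,"ay": 0,"az": 0,"hand": 30}
  newtons: 8

```text
clock: 10.85
tool_pos: [0.6754, 0.0128, 0.0299]
eef_rot: [0.999, 0.048, 0.001, 0.001]
contact_force: [-0.0, 1.3, 1.1]
opening: 0.455
```

servo_tool:
  deltas:
    - {"dx": 0.02,"dy": -0.2,"dz": 0,"ax": 0,"ay": 0,"az": 0,"hand": 30}
    - {"dx": 0.06,"dy": -0.6,"dz": 0,"ax": 0,"ay": 0,"az": 0,"hand": 30}
    - {"dx": 0.1,"dy": -1.05,"dz": 0,"ax": 0,"ay": 0,"az": 0,"hand": 30}
    - {"dx": 0.14,"dy": -1.5,"dz": 0,"ax": 0,"ay": 0,"az": 0,"hand": 30}
    - {"dx": 0.19,"dy": -1.95,"dz": 0,"ax": 0,"ay": 0,"az": 0,"hand": 30}
    - {"dx": 0.23,"dy": -2.4,"dz": 0,"ax": 0,"ay": 0,"az": 0,"hand": 30}
    - {"dx": 0.27,"dy": -2.8,"dz": 0,"ax": 0,"ay": 0,"az": 0,"hand": 30}
    - {"dx": 0.29,"dy": -3.0,"dz": 0,"ax": 0,"ay": 0,"az": 0,"hand": 30}
    - {"dx": 0.29,"dy": -3.0,"dz": 0,"ax": 0,"ay": 0,"az": 0,"hand": 30}

```text
clock: 11.98
tool_pos: [0.6756, 0.1959, 0.0299]
eef_rot: [0.999, 0.049, 0.002, -0.0]
contact_force: [1.0, 3.5, 4.2]
opening: 0.452
```

```bash
python3 -c "import edge;edge.run('s6')"
```

```text
s6 ext [ 0.421 -0.     0.008] [0.498 0.049 0.039] dark [0.4361 0.02   0.0357] yaw 5.7
s6 ext [ 0.526 -0.008  0.008] [0.604 0.04  0.041] dark [0.5418 0.0161 0.0349] yaw 0.8
12.025 [0.67559846 0.19559175 0.02995402] [0.08783648 3.1842014  4.62348661] [ 9.98807413e-01  4.87877656e-02  1.76881853e-03 -6.14206560e-04]
```

View pics/s6.png

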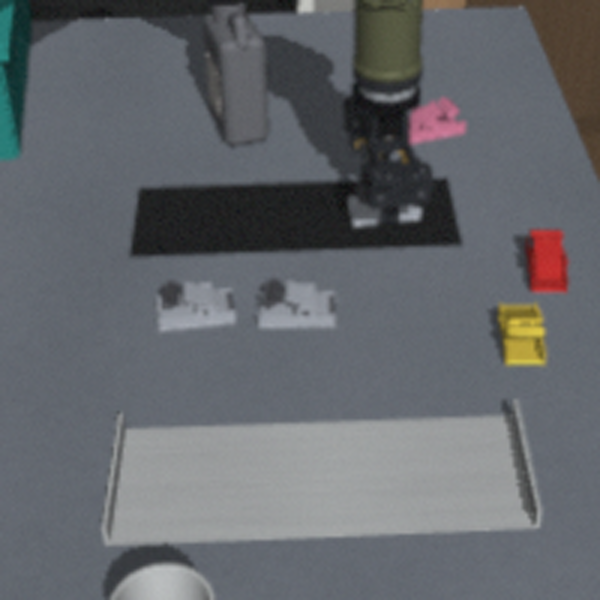

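servo_tool:
  deltas:
    - {"dx": 0,"dy": 0,"dz": 0,"ax": 0,"ay": 0,"az": 0,"hand": 70}
    - {"dx": 0,"dy": 0,"dz": 0,"ax": 0,"ay": 0,"az": 0,"hand": 70}
    - {"dx": 0,"dy": 0,"dz": 0,"ax": 0,"ay": 0,"az": 0,"hand": 70}
    - {"dx": 0,"dy": 0,"dz": -0.5,"ax": 0,"ay": 0,"az": 0,"hand": 70}
    - {"dx": 0,"dy": 0,"dz": -1.2,"ax": 0,"ay": 0,"az": 0,"hand": 70}

```text
clock: 12.65
tool_pos: [0.674, 0.1929, 0.1007]
eef_rot: [0.999, 0.048, -0.0, 0.001]
contact_force: [0.6, 0.2, 0.6]
opening: 0.796
```

servo_tool:
  deltas:
    - {"dx": -0.8,"dy": 0.5,"dz": 0,"ax": 0,"ay": 0,"az": 0,"hand": 70}
    - {"dx": -1.6,"dy": 1.0,"dz": 0,"ax": 0,"ay": 0,"az": 0,"hand": 70}
    - {"dx": -2.4,"dy": 1.5,"dz": 0,"ax": 0,"ay": 0,"az": 0,"hand": 70}
    - {"dx": -3.2,"dy": 2.0,"dz": 0,"ax": 0,"ay": 0,"az": 0,"hand": 70}
    - {"dx": -3.86,"dy": 2.51,"dz": 0,"ax": 0,"ay": 0,"az": 0,"hand": 70}
    - {"dx": -3.86,"dy": 2.51,"dz": 0,"ax": 0,"ay": 0,"az": 0,"hand": 70}
    - {"dx": -3.86,"dy": 2.51,"dz": 0,"ax": 0,"ay": 0,"az": 0,"hand": 70}

```text
clock: 13.52
tool_pos: [0.46, 0.0213, 0.1013]
eef_rot: [0.999, 0.048, 0.002, 0.001]
contact_force: [1.1, -0.5, -0.4]
opening: 0.794
```

```bash
python3 -c "import edge;edge.run('s7')"
```

```text
s7 ext [0.635 0.17  0.008] [0.715 0.222 0.039] dark [0.6522 0.1941 0.0348] yaw 5.8
s7 ext [ 0.421 -0.003  0.008] [0.498 0.05  0.039] dark [0.4389 0.0227 0.0355] yaw 8.2
s7 ext [ 0.526 -0.008  0.008] [0.604 0.04  0.039] dark [0.5417 0.0162 0.0351] yaw -1.8
13.575 [0.46044594 0.02193125 0.10118262] [ 0.7513307  -0.33936031 -0.19972886] [9.98816323e-01 4.85899388e-02 2.11017997e-03 7.19944112e-04]
```

View pics/s7.png

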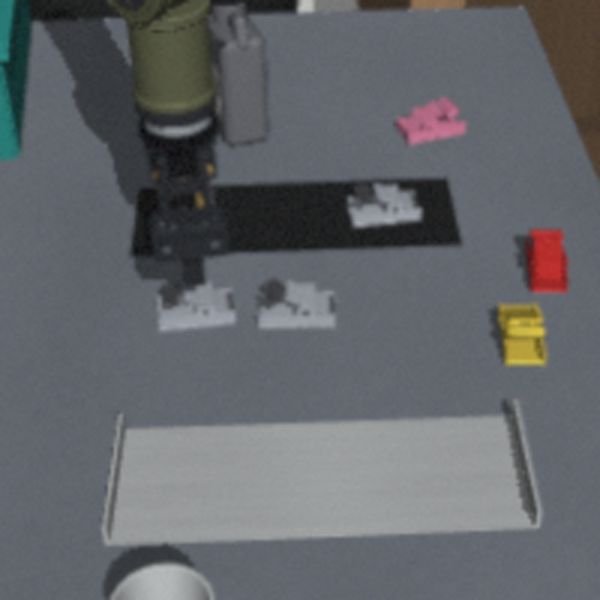

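servo_tool:
  deltas:
    - {"dx": 0,"dy": -0.02,"dz": 0.6,"ax": 0,"ay": 0,"az": 0,"hand": 70}
    - {"dx": 0,"dy": -0.02,"dz": 1.0,"ax": 0,"ay": 0,"az": 0,"hand": 70}
    - {"dx": 0,"dy": -0.02,"dz": 1.17,"ax": 0,"ay": 0,"az": 0,"hand": 70}
    - {"dx": 0,"dy": -0.02,"dz": 1.17,"ax": 0,"ay": 0,"az": 0,"hand": 70}

```text
clock: 14.08
tool_pos: [0.4641, 0.0228, 0.0333]
eef_rot: [0.999, 0.048, -0.001, 0.002]
contact_force: [0.2, -0.2, 0.7]
opening: 0.794
```

servo_tool:
  deltas:
    - {"dx": 0,"dy": 0,"dz": 0,"ax": 0,"ay": 0,"az": 0,"hand": 55}
    - {"dx": 0,"dy": 0,"dz": 0,"ax": 0,"ay": 0,"az": 0,"hand": 44}
    - {"dx": 0,"dy": 0,"dz": 0,"ax": 0,"ay": 0,"az": 0,"hand": 30}
    - {"dx": 0,"dy": 0,"dz": 0,"ax": 0,"ay": 0,"az": 0,"hand": 30}
    - {"dx": 0,"dy": 0,"dz": 0,"ax": 0,"ay": 0,"az": 0,"hand": 30}

```text
clock: 14.7
tool_pos: [0.463, 0.0227, 0.0341]
eef_rot: [0.999, 0.048, -0.002, 0.001]
contact_force: [-1.1, 0.2, 5.5]
opening: 0.453
```

servo_tool:
  deltas:
    - {"dx": 0.02,"dy": -0.2,"dz": 0,"ax": 0,"ay": 0,"az": 0,"hand": 30}
    - {"dx": 0.06,"dy": -0.6,"dz": 0,"ax": 0,"ay": 0,"az": 0,"hand": 30}
    - {"dx": 0.1,"dy": -1.05,"dz": 0,"ax": 0,"ay": 0,"az": 0,"hand": 30}
    - {"dx": 0.14,"dy": -1.5,"dz": 0,"ax": 0,"ay": 0,"az": 0,"hand": 30}
    - {"dx": 0.19,"dy": -1.95,"dz": 0,"ax": 0,"ay": 0,"az": 0,"hand": 30}
    - {"dx": 0.23,"dy": -2.4,"dz": 0,"ax": 0,"ay": 0,"az": 0,"hand": 30}
    - {"dx": 0.27,"dy": -2.75,"dz": 0,"ax": 0,"ay": 0,"az": 0,"hand": 30}
    - {"dx": 0.28,"dy": -2.85,"dz": 0,"ax": 0,"ay": 0,"az": 0,"hand": 30}
    - {"dx": 0.28,"dy": -2.85,"dz": 0,"ax": 0,"ay": 0,"az": 0,"hand": 30}

```text
clock: 15.82
tool_pos: [0.4637, 0.1942, 0.0339]
eef_rot: [0.999, 0.048, -0.001, 0.002]
contact_force: [0.5, -0.6, 6.6]
opening: 0.454
```

```bash
python3 -c "import edge;edge.run('s8')"
```

```text
s8 ext [0.635 0.171 0.008] [0.715 0.224 0.039] dark [0.6523 0.1936 0.0348] yaw 5.4
s8 ext [ 0.526 -0.008  0.008] [0.604 0.039 0.041] dark [0.5418 0.0164 0.0346] yaw -2.8
15.875 [0.46368971 0.1942306  0.03387152] [-0.09850352 -0.10433536  7.34209944] [ 0.99883979  0.04812274 -0.00114454  0.0013998 ]
```

View pics/s8.png

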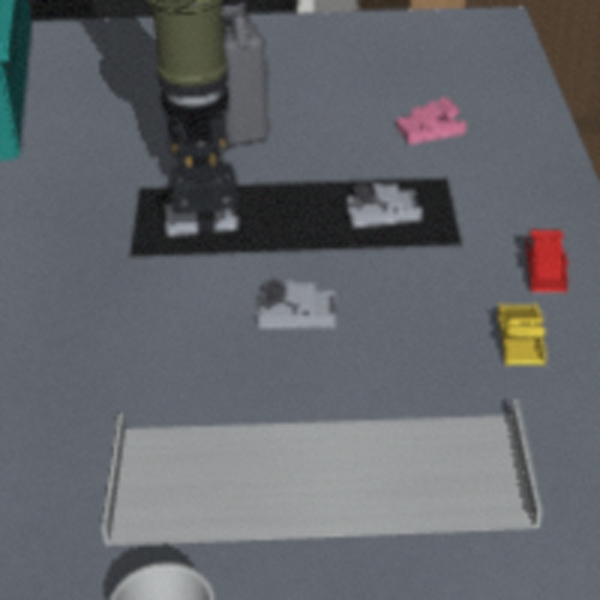

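servo_tool:
  deltas:
    - {"dx": 0,"dy": 0,"dz": 0,"ax": 0,"ay": 0,"az": 0,"hand": 70}
    - {"dx": 0,"dy": 0,"dz": 0,"ax": 0,"ay": 0,"az": 0,"hand": 70}
    - {"dx": 0,"dy": 0,"dz": 0,"ax": 0,"ay": 0,"az": 0,"hand": 70}
    - {"dx": 0,"dy": 0,"dz": -0.5,"ax": 0,"ay": 0,"az": 0,"hand": 70}
    - {"dx": 0,"dy": 0,"dz": -1.2,"ax": 0,"ay": 0,"az": 0,"hand": 70}

```text
clock: 16.5
tool_pos: [0.4627, 0.1942, 0.1053]
eef_rot: [0.999, 0.048, -0.003, 0.001]
contact_force: [0.3, -0.0, 0.2]
opening: 0.796
```

servo_tool:
  deltas:
    - {"dx": 0.35,"dy": 0.8,"dz": 0,"ax": 0,"ay": 0,"az": 0.4,"hand": 70}
    - {"dx": 0.7,"dy": 1.6,"dz": 0,"ax": 0,"ay": 0,"az": 0.8,"hand": 70}
    - {"dx": 1.05,"dy": 2.4,"dz": 0,"ax": 0,"ay": 0,"az": 1.2,"hand": 70}
    - {"dx": 1.4,"dy": 3.13,"dz": 0,"ax": 0,"ay": 0,"az": 1.42,"hand": 70}
    - {"dx": 1.4,"dy": 3.13,"dz": 0,"ax": 0,"ay": 0,"az": 1.42,"hand": 70}
    - {"dx": 1.4,"dy": 3.13,"dz": 0,"ax": 0,"ay": 0,"az": 1.42,"hand": 70}

```text
clock: 17.25
tool_pos: [0.5644, 0.0165, 0.1048]
eef_rot: [1.0, -0.026, -0.003, 0.0]
contact_force: [-0.4, 0.1, -0.3]
opening: 0.79
```

```bash
python3 -c "import edge;edge.run('s9')"
```

```text
s9 ext [0.635 0.172 0.008] [0.714 0.22  0.038] dark [0.6522 0.1941 0.0348] yaw 4.9
s9 ext [0.422 0.166 0.008] [0.497 0.219 0.041] dark [0.4376 0.1925 0.0353] yaw 6.1
s9 ext [ 0.526 -0.007  0.008] [0.604 0.04  0.039] dark [0.543  0.0184 0.0347] yaw -0.0
17.3 [0.5641865  0.01723728 0.10482657] [-0.33386328 -0.1229604  -0.55402429] [ 9.99671455e-01 -2.54638853e-02 -2.91294962e-03  2.93913303e-04]
```

View pics/s9.png

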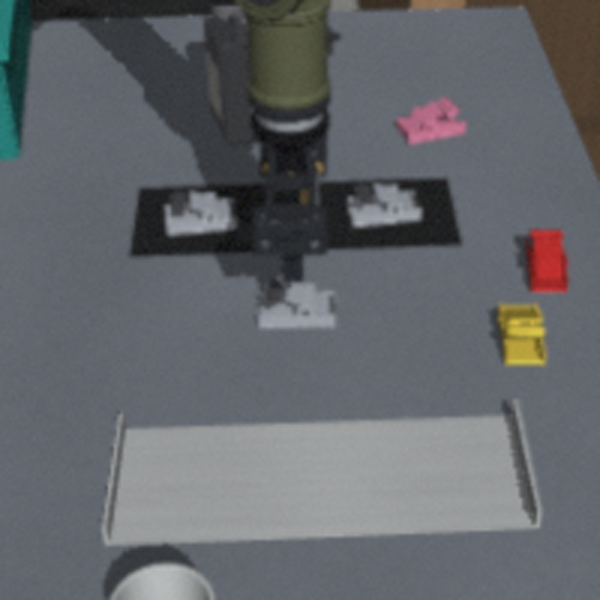

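Both firm clips lie on the mat. Now I'll go down on the middle clip and grip it.

servo_tool:
  deltas:
    - {"dx": 0,"dy": 0.02,"dz": 0.6,"ax": 0,"ay": 0,"az": 0,"hand": 70}
    - {"dx": 0,"dy": 0.02,"dz": 1.0,"ax": 0,"ay": 0,"az": 0,"hand": 70}
    - {"dx": 0,"dy": 0.02,"dz": 1.22,"ax": 0,"ay": 0,"az": 0,"hand": 70}
    - {"dx": 0,"dy": 0.02,"dz": 1.22,"ax": 0,"ay": 0,"az": 0,"hand": 70}

```text
clock: 17.8
tool_pos: [0.564, 0.0153, 0.0315]
eef_rot: [1.0, -0.026, -0.003, 0.001]
contact_force: [-0.2, -0.2, -0.1]
opening: 0.793
```

servo_tool:
  deltas:
    - {"dx": 0,"dy": 0,"dz": 0,"ax": 0,"ay": 0,"az": 0,"hand": 55}
    - {"dx": 0,"dy": 0,"dz": 0,"ax": 0,"ay": 0,"az": 0,"hand": 44}
    - {"dx": 0,"dy": 0,"dz": 0,"ax": 0,"ay": 0,"az": 0,"hand": 30}
    - {"dx": 0,"dy": 0,"dz": 0,"ax": 0,"ay": 0,"az": 0,"hand": 30}
    - {"dx": 0,"dy": 0,"dz": 0,"ax": 0,"ay": 0,"az": 0,"hand": 30}

```text
clock: 18.42
tool_pos: [0.5651, 0.0146, 0.0326]
eef_rot: [1.0, -0.026, -0.002, 0.001]
contact_force: [-1.5, 1.4, 5.9]
opening: 0.449
```

servo_tool:
  deltas:
    - {"dx": 0.01,"dy": 0.2,"dz": 0,"ax": 0,"ay": 0,"az": 0,"hand": 30}
    - {"dx": 0.03,"dy": 0.6,"dz": 0,"ax": 0,"ay": 0,"az": 0,"hand": 30}
    - {"dx": 0.05,"dy": 1.05,"dz": 0,"ax": 0,"ay": 0,"az": 0,"hand": 30}
    - {"dx": 0.08,"dy": 1.5,"dz": 0,"ax": 0,"ay": 0,"az": 0,"hand": 30}
    - {"dx": 0.1,"dy": 2.0,"dz": 0,"ax": 0,"ay": 0,"az": 0,"hand": 30}
    - {"dx": 0.13,"dy": 2.5,"dz": 0,"ax": 0,"ay": 0,"az": 0,"hand": 30}
    - {"dx": 0.16,"dy": 3.0,"dz": 0,"ax": 0,"ay": 0,"az": 0,"hand": 30}
    - {"dx": 0.18,"dy": 3.5,"dz": 0,"ax": 0,"ay": 0,"az": 0,"hand": 30}
    - {"dx": 0.2,"dy": 3.88,"dz": 0,"ax": 0,"ay": 0,"az": 0,"hand": 30}
    - {"dx": 0.2,"dy": 3.88,"dz": 0,"ax": 0,"ay": 0,"az": 0,"hand": 30}

```text
clock: 19.68
tool_pos: [0.564, -0.2218, 0.0326]
eef_rot: [1.0, -0.028, -0.002, 0.003]
contact_force: [-0.2, -3.2, 4.4]
opening: 0.45
```

servo_tool:
  deltas:
    - {"dx": 0,"dy": 0,"dz": 0,"ax": 0,"ay": 0,"az": 0,"hand": 70}
    - {"dx": 0,"dy": 0,"dz": 0,"ax": 0,"ay": 0,"az": 0,"hand": 70}
    - {"dx": 0,"dy": 0,"dz": 0,"ax": 0,"ay": 0,"az": 0,"hand": 70}
    - {"dx": 0,"dy": 0,"dz": -0.5,"ax": 0,"ay": 0,"az": 0,"hand": 70}
    - {"dx": 0,"dy": 0,"dz": -1.3,"ax": 0,"ay": 0,"az": 0,"hand": 70}
    - {"dx": 0,"dy": 0,"dz": -2.3,"ax": 0,"ay": 0,"az": 0,"hand": 70}
    - {"dx": 0,"dy": 0,"dz": -3.3,"ax": 0,"ay": 0,"az": 0,"hand": 70}
    - {"dx": -1,"dy": -1,"dz": -4,"ax": 0,"ay": 0,"az": 0,"hand": 70}
    - {"dx": -1.5,"dy": -2,"dz": -4,"ax": 0,"ay": 0,"az": 0,"hand": 70}
    - {"dx": -1.5,"dy": -2,"dz": -4,"ax": 0,"ay": 0,"az": 0,"hand": 70}

```text
clock: 20.92
tool_pos: [0.4802, -0.0904, 0.2731]
eef_rot: [1.0, -0.025, -0.002, -0.0]
contact_force: [0.5, 0.1, -0.8]
opening: 0.797
```

```bash
python3 -c "
import edge;edge.run('s10')
from h import *
p,_=eyes.snapshot('top');cv2.imwrite('pics/t10.png',cv2.resize(p[100:300,100:420,::-1],None,fx=2.4,fy=2.4,interpolation=cv2.INTER_CUBIC))"
```

```text
s10 ext [0.635 0.168 0.008] [0.714 0.224 0.039] dark [0.6522 0.1941 0.0348] yaw 4.0
s10 ext [0.422 0.168 0.008] [0.497 0.22  0.04 ] dark [0.4344 0.1872 0.0345] yaw 7.4
s10 ext [ 0.527 -0.244  0.008] [ 0.604 -0.199  0.038] dark [ 0.5403 -0.219   0.0343] yaw -3.6
20.975 [ 0.47854983 -0.08699796  0.27274895] [-2.75934928  2.6407978  -0.72098874] [ 0.99971729 -0.02334703 -0.00398346 -0.00209549]
```

View pics/s10.png

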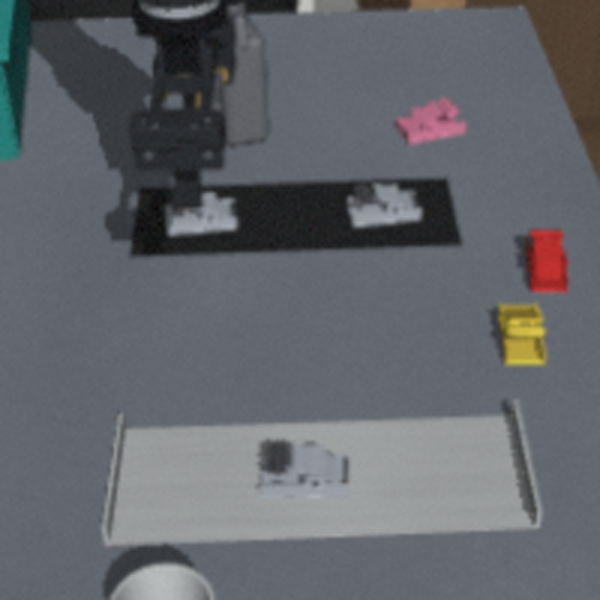

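View pics/t10.png

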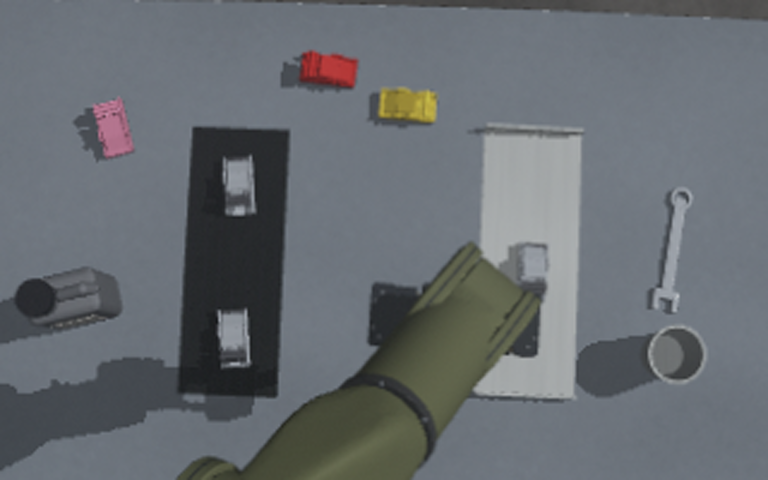

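All three clips are in place and flat, and the arm is clear. I'll let it settle and hand in.

servo_tool:
  deltas:
    - {"dx": 0,"dy": 0,"dz": 0,"ax": 0,"ay": 0,"az": 0,"hand": 70}
    - {"dx": 0,"dy": 0,"dz": 0,"ax": 0,"ay": 0,"az": 0,"hand": 70}
    - {"dx": 0,"dy": 0,"dz": 0,"ax": 0,"ay": 0,"az": 0,"hand": 70}

```text
clock: 21.4
tool_pos: [0.4822, -0.0948, 0.2725]
eef_rot: [1.0, -0.027, -0.002, 0.001]
contact_force: [0.1, -0.3, 0.7]
opening: 0.791
```

```bash
python3 -c "
from plant import r
print(r.get_state()['clock'],r.finish_job())"
```

```text
the job is handed in; nothing more can be done
21.4 None
```

I pressed all three clips where they lay, nearest first, then slid the two firm ones onto the mat and the weak one into the scrap tray. The job was handed in at 21.4 s of the 64 s allowed, and no verdict was reported.

| Clip | Push-back at about 6 mm | Result | Final middle (x, y in m) | Placed |
|---|---|---|---|---|
| Near | 13.9 N | firm | about (0.46, 0.19) | mat, whose centre line is at y ≈ 0.195 |
| Middle | about 4 N | weak | about (0.565, −0.22) | tray, whose centre line is at y ≈ −0.22 |
| Far | 13.3 N | firm | about (0.676, 0.196) | mat |

- **Last checks:** the final side view, with the top view agreeing on placement, showed all three clips flat with the pads back at their released height of about 35 mm. The jug, wrench, cup and look-alikes were where they started, and the gripper was open and clear.
- **Lever angles not read directly:** I judged the presses from tool travel (about 6 mm from first contact) and force. The clips had not shifted visibly afterwards.
- **Disagreements:** the two views of the near pad missed each other by 3.6 mm. Clip yaw differed by up to about 5° between the two views, so I used the side-view edge. The middle clip's press also showed a sideways force of about 3.5 N, which went away once I eased the tool back.

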